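Tilt the long pull handle into the half-closed carton

TASK

Put the long white pull handle away in the half-closed carton. The carton's opening is shorter than the handle, so tilt the handle, feed one end in under the closed flap, then level it inside so that it stands on its two feet on the carton's floor, bar uppermost. Set it down rather than dropping it, let go, and leave the short pull handle where it is.

Things in the scene. Friction and masses are not known exactly. Their poses are not given: they have to be found in the camera images.
- long_pull_bar (a point): Long white D-shaped pull handle, loose, standing on two round feet (30 mm across, 5 mm thick, 160 mm apart): 190 mm long over all, 38 mm tall, 0.11-0.23 kg. Point: middle of its straight round bar (12 mm thick), 32 mm above the feet's underside, 26 mm free beneath; grip here, across the bar. x along the bar, y across, z up; both ends alike.
- carton: Half-closed brown carton, fixed, level, 248 x 132 x 78 mm (x, y, z), card 4 mm, empty. Origin: centre of its underside; z up; -x end towards the robot. Inside 240 x 124 mm, floor's top at z = 4 mm. A closed taped flap, underside at z = 74, covers the top from the -x end to x = -30 mm; the opening is the rest: x -30 to +120, y -62 to +62 mm.
- short_pull_bar (a point): Short white pull handle of the same pattern, loose, to be left alone: 122 mm long over all, 30 mm wide, 38 mm tall. Point: middle of its bar, 32 mm above the underside of its feet; x along the bar, z up.
There are look-alikes about, which are no part of the job. Leave any blue or red look-alike of the part that bears long_pull_bar alone.

How it is judged:
By the outcome, as a careful person would: the job done as asked, in the order asked, and still so for the second after the job is handed in, with the robot touching nothing.
It also fails if it takes over 46 s, if anything falls off the work surface, if the arm or the gripper's body presses on something with over 40 N, if the wrist force passes 120 N, or if a joint passes its speed limit or range.

ROBOT

A 6-joint arm with a two-finger parallel gripper is mounted at the origin on the work surface. World frame = base frame: x ahead of the robot, y to its left, z up, the work surface at z = 0. Lengths are in m, angles in rad, forces in N, time in s.
With the tool pointing down it reaches from about 0.3 to 1 m from the base axis. Payload 5.1 kg.
Tool frame: the origin (TCP) lies on the centre line of the jaws, within the pads' length; the fingertips stand 22 mm ahead of it and the grasp point (between the pads) lies 3 mm ahead of it (manip.finger_overhang is the distance from the TCP to the fingertips, in m); z points along the fingers, y is the line along which they close (so a half turn about z gives the same grasp; the last joint's range is limited). The gripper opens to 95 mm and grips with 3 to 60 N. Pads are 20 mm wide; open, the fingers measure 119 mm over their backs; the gripper's body (75 mm by 180 mm) begins 59 mm behind the grasp point.
Start: joints at [1.127, 0.124, 1.65, -0, 1.367, -0.083], TCP at [0.229, 0.608, 0.237] pointing down, gripper open.
Joint ranges: [-2.61, 2.61], [-1.02, 2.33], [0.03, 2.71], [-1.35, 4.49], [0.32, 2.68], [-2.91, 2.91]. Speed limits (rad/s): [2.57, 2.57, 3.14, 3.14, 3.14, 3.14].

INTERFACE

Orientations are given as a unit quaternion [w, x, y, z].
In Python, from bench import manip, hand, solver, camera, hand_in, get_time, get_joint_positions, get_joint_velocities, get_effort, get_eef_pos, get_tool_rot, get_contact_force, get_moment, get_width, get_finger_force gives the robot as it stands. Calls block until the motion is done:
- manip.goto(position, orientation): joint-space move of the TCP to a pose.
- manip.servo_line(position, rotation=None, vel=0.15): straight line of the TCP; rotation=None keeps the orientation; vel is the mean speed in m/s.
- manip.movej(angles): joint-space move.
- hand.grip(opening, strength=None): opening from 0.0 (shut) to 1.0 (fully open); strength is the grip in N (None keeps the last); returns when the fingers have stopped.
- manip.hold(seconds).
- solver.inverse_kinematics(position, orientation): joint angles nearest the present ones, or None.
- camera(name): name is "scene" or "top" or "wrist"; returns a dict with "img" (420x560x3 uint8, blue, green, red), "fx", "fy", "cx", "cy" (pixels), "dist" ([k1, k2, p1, p2, k3] as OpenCV has them; the pictures are not rectified), "R" (3x3) and "t" (3): a world point X has camera coordinates R X + t. Camera axes: x right, y down, z forward; pixel columns grow to the right and rows downward; lengths in m; the calibration is good to about 2 mm. A picture is of the moment at which its call begins. There is no depth.
A pose or a line that the arm cannot do raises manip.PlanningError and nothing moves.
- hand_in(): hands the job in; it is judged then, once.
Readings, each from a call of its own:
- get_time(): time.
- get_joint_positions(): joint angles.
- get_joint_velocities(): joint speeds.
- get_effort(): joint torques, N m.
- get_eef_pos(): TCP position.
- get_tool_rot(): TCP orientation.
- get_contact_force(): force on the tool from outside, world axes, zero at the start.
- get_moment(): the same for the moment, N m.
- get_width(): opening from 0.0 (shut) to 1.0 (fully open).
- get_finger_force(): force on a finger pad.
Only numpy, scipy, OpenCV 4.12 (cv2) and the standard library are available. Lean on these libraries where they do the work, as an engineer would, in place of code of your own. Each camera call takes 0.05 s, during which the arm holds its last target. There are 200 camera calls.

## Working session

There is one attempt and no reset: what is moved stays moved. The work goes in short steps, each a Python script; the robot and the scene stay as the last script left them, time stands still between calls to the robot, and variables do not carry over. Pictures are saved under pics/ and viewed, at most 10 in all, crops included, and the job is handed in when it is done.

```bash
mkdir -p pics; ls
python3 - <<'E'
from bench import *
import cv2
for n in("top","scene"):
    c=camera(n);cv2.imwrite(f"pics/{n}0.png",c["img"]);print(n,c["fx"],c["fy"],c["cx"],c["cy"],c["dist"],c["R"],c["t"])
print(get_time(),get_tool_rot(),manip.finger_overhang)
E
```

```text
pics
top 504.81365786387465 504.81365786387465 277.2696264793869 204.54967899319706 [-0.08233327  0.          0.          0.          0.        ] [[ 0.02320541 -0.99971924  0.00479156]
 [-0.99277151 -0.02360814 -0.11767493]
 [ 0.11775501 -0.00202623 -0.99304061]] [-0.07402233  0.48379262  1.13568344]
scene 450.9348412347843 450.9348412347843 277.4339175143989 213.98235767902455 [-0.11916373  0.          0.          0.          0.        ] [[-0.3829544   0.9236246  -0.01623386]
 [ 0.78100102  0.31433446 -0.53965847]
 [-0.49333897 -0.21934324 -0.84172751]] [ 0.22615524 -0.3376949   1.12252917]
0.1 [-2.19328362e-04  1.79422486e-01  9.83771701e-01 -8.73722277e-04] 0.022
```

View pics/top0.png

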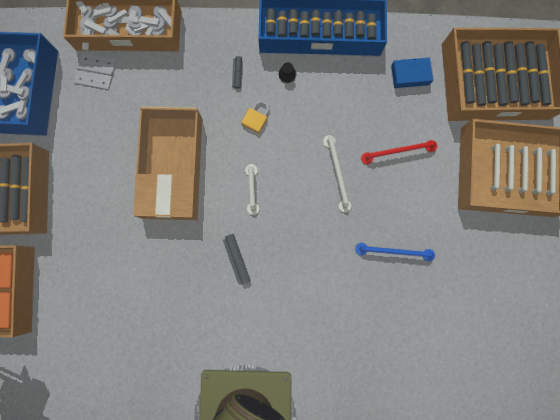

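View pics/scene0.png

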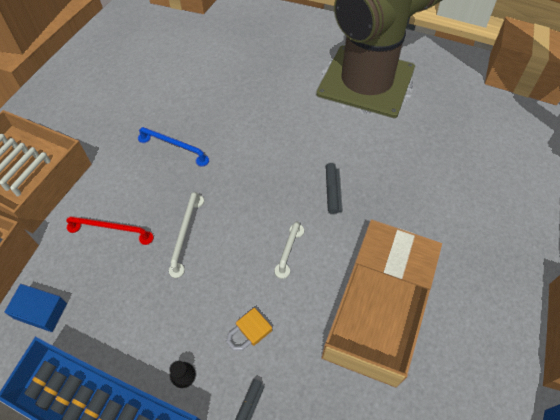

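Top view: the long white handle runs from about (330,142) to (345,207). The short handle is at (252,170)-(253,210). The carton spans (140,108)-(200,218) with its flap on the near, robot side. I'll take enlarged crops for accuracy.

Run:
```python
import cv2
a=cv2.imread("pics/top0.png")[98:228,125:360];cv2.imwrite("pics/topc.png",cv2.resize(a,None,fx=3.4,fy=3.4,interpolation=cv2.INTER_CUBIC))
a=cv2.imread("pics/scene0.png")[185:390,155:450];cv2.imwrite("pics/scenec.png",cv2.resize(a,None,fx=2.7,fy=2.7,interpolation=cv2.INTER_CUBIC))
```

```text
(no output)
```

View pics/topc.png

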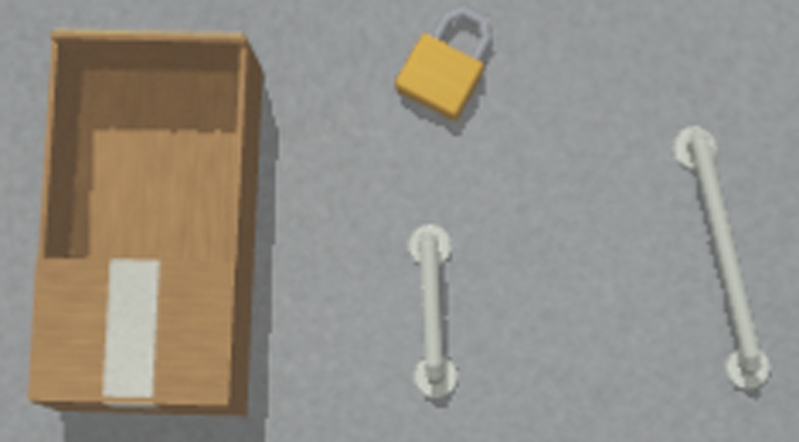

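View pics/scenec.png

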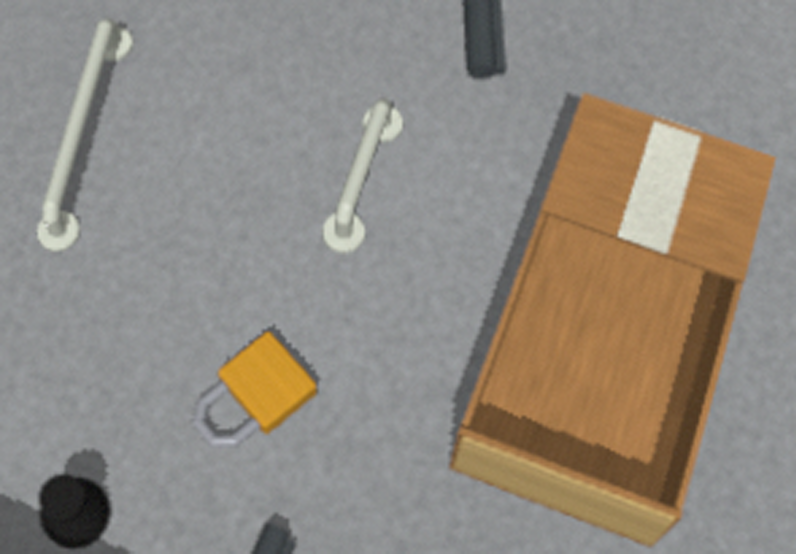

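The crop gives these pixels in the enlarged pictures:
- **Long handle feet, top crop:** (695,147) and (748,370).
- **Long handle feet, scene crop:** one foot at (58,231).
- **Carton rim corners, top crop:** (53,33), (245,35), (30,400) and (230,404).
- **Carton rim corners, scene crop:** (581,94), (775,157), (462,432) and (680,513).

Next I'll fit the poses and plan the insertion.

```bash
cat > lib.py <<'E'
import numpy as np, cv2
from scipy.optimize import least_squares
from scipy.spatial.transform import Rotation as Ro
def proj(c,P):
    K=np.array([[c["fx"],0,c["cx"]],[0,c["fy"],c["cy"]],[0,0,1]])
    return cv2.projectPoints(np.array(P,float),cv2.Rodrigues(np.array(c["R"]))[0],np.array(c["t"],float),K,np.array(c["dist"],float))[0][:,0]
def place(p,L):   # p = x,y,yaw
    c,s=np.cos(p[2]),np.sin(p[2]); L=np.array(L,float)
    return np.c_[p[0]+c*L[:,0]-s*L[:,1],p[1]+s*L[:,0]+c*L[:,1],L[:,2]]
def fit(obs,p0):  # obs: (cam, local pts, pixels)
    f=lambda p:np.concatenate([(proj(c,place(p,L))-px).ravel() for c,L,px in obs])
    r=least_squares(f,p0); return r.x,r.fun
# pose of the handle in the carton's x-z plane: bar point (x,z) m, th = -x end down
def quat(yaw,th):
    q=(Ro.from_euler('z',yaw)*Ro.from_euler('y',-th)*Ro.from_euler('x',np.pi)).as_quat()
    return q[[3,0,1,2]]
E
cat > plan.py <<'E'
import numpy as np, heapq, json
def box(x0,x1,z0,z1,s=2.):
    X,Z=np.meshgrid(np.linspace(x0,x1,int((x1-x0)/s)+2),np.linspace(z0,z1,int((z1-z0)/s)+2)); return np.c_[X.ravel(),Z.ravel()]
hd=np.vstack([box(-95,-65,-32,-27),box(65,95,-32,-27),box(-87,-73,-27,6),box(73,87,-27,6),box(-87,87,-6,6)])
gr=np.vstack([box(-12,12,-19,59,3),box(-38,38,59,110,4)])
obs=[(-124,124,-60,4),(-124,-120,0,78),(120,124,0,78),(-124,-30,74,78)]
def clr(P,ob): return min(np.hypot(np.maximum(np.maximum(a-P[:,0],P[:,0]-b),0),np.maximum(np.maximum(c-P[:,1],P[:,1]-d),0)).min() for a,b,c,d in ob)
ths=np.arange(0,61,3);xs=np.arange(-40,121,3);zs=np.arange(39,232,3)
memo={}
def C(n):
    if n not in memo:
        i,j,k=n;t=np.radians(ths[k]);c,s=np.cos(t),np.sin(t)
        T=lambda P:np.c_[xs[i]+c*P[:,0]-s*P[:,1],zs[j]+s*P[:,0]+c*P[:,1]]
        # -x end down: x'=x c - z s, z'= x s + z c
        H=T(hd); memo[n]=min(clr(H,obs[1:]),clr(H,obs[:1])*2 if k<3 else clr(H,obs[:1]),clr(T(gr),obs))
    return memo[n]
best=None
g=(int((10+40)//3),0,0)
D={g:0};pr={};q=[(0,g)]
while q:
    d,n=heapq.heappop(q)
    if d>D[n]:continue
    if zs[n[1]]>=195: break
    for di in(-1,0,1):
     for dj in(-1,0,1):
      for dk in(-1,0,1):
        m=(n[0]+di,n[1]+dj,n[2]+dk)
        if not(0<=m[0]<len(xs) and 0<=m[1]<len(zs) and 0<=m[2]<len(ths)) or m==n: continue
        c=C(m)
        if c<1.5: continue
        nd=d+(abs(di)+abs(dj)+abs(dk))**.5*(1+(8/min(c,15))**3)
        if nd<D.get(m,1e9): D[m]=nd;pr[m]=n;heapq.heappush(q,(nd,m))
p=[n]
while p[-1]!=g:p.append(pr[p[-1]])
out=[(int(xs[a]),int(zs[b]),int(ths[k]),round(C((a,b,k)),1)) for a,b,k in p]
print(out); json.dump(out,open("path.json","w"))
E
python3 - <<'E'
from lib import *; from bench import *; import json
T=camera("top");S=camera("scene")
tc=lambda u:np.array(u)/3.4+[125,98]+(.5/3.4-.5); sc=lambda u:np.array(u)/2.7+[155,185]+(.5/2.7-.5)
h=.078
Ct=[[.124,.066,h],[.124,-.066,h],[-.124,.066,h],[-.124,-.066,h]]
Cs=[[-.124,-.066,h],[-.124,.066,h],[.124,-.066,h],[.124,.066,h]]
p,r=fit([(T,Ct,tc([[53,33],[245,35],[30,400],[230,404]])),(S,Cs,sc([[581,94],[775,157],[462,432],[680,513]]))],[.55,.3,0]);print("carton",p,r.round(1))
F=[[.08,0,.005],[-.08,0,.005]]
b,r=fit([(T,F,tc([[695,147],[748,370]])),(S,F[:1],sc([[58,231]]))],[.55,-.1,.2]);print("bar",b,r.round(1))
json.dump(dict(c=list(p),b=list(b)),open("poses.json","w"))
E
time python3 plan.py
```

```text
carton [0.57116398 0.18944152 0.00155397] [-0.4  0.   0.8  0.3  0.   0.4  0.4  0.6  0.4 -0.9  0.1 -0.7 -1.1  0.4
  0.9  1.7]
bar [ 0.56655532 -0.20238717  0.23873852] [ 0.1  0.2 -0.1 -0.6  0.1 -0.3]
[(50, 195, 45, np.float64(44.3)), (50, 192, 45, np.float64(42.3)), (50, 189, 45, np.float64(40.4)), (50, 186, 45, np.float64(38.6)), (50, 183, 45, np.float64(37.0)), (50, 180, 45, np.float64(35.6)), (50, 177, 45, np.float64(34.4)), (50, 174, 45, np.float64(33.4)), (50, 171, 45, np.float64(32.6)), (50, 168, 45, np.float64(32.1)), (50, 165, 45, np.float64(31.1)), (50, 162, 45, np.float64(29.0)), (50, 159, 45, np.float64(26.8)), (50, 156, 45, np.float64(24.7)), (50, 153, 45, np.float64(22.6)), (50, 150, 45, np.float64(20.5)), (50, 147, 45, np.float64(18.4)), (50, 144, 45, np.float64(16.7)), (50, 141, 45, np.float64(15.3)), (50, 138, 45, np.float64(14.5)), (50, 135, 45, np.float64(14.2)), (50, 132, 45, np.float64(14.2)), (50, 129, 45, np.float64(14.4)), (50, 126, 45, np.float64(15.2)), (50, 123, 45, np.float64(16.5)), (50, 120, 45, np.float64(18.2)), (50, 117, 45, np.float64(20.2)), (47, 114, 42, np.float64(15.8)), (47, 111, 42, np.float64(18.0)), (47, 108, 42, np.float64(16.7)), (44, 105, 39, np.float64(16.3)), (41, 102, 36, np.float64(13.1)), (38, 99, 36, np.float64(13.3)), (35, 96, 33, np.float64(11.0)), (32, 93, 33, np.float64(10.4)), (29, 90, 30, np.float64(9.6)), (26, 87, 27, np.float64(7.9)), (23, 84, 27, np.float64(8.4)), (20, 81, 24, np.float64(8.0)), (17, 78, 24, np.float64(6.1)), (14, 75, 21, np.float64(6.0)), (11, 72, 18, np.float64(8.2)), (11, 69, 15, np.float64(9.0)), (8, 66, 12, np.float64(9.7)), (8, 63, 9, np.float64(10.8)), (8, 60, 6, np.float64(11.9)), (8, 57, 6, np.float64(14.2)), (8, 54, 3, np.float64(15.5)), (8, 51, 0, np.float64(17.0)), (8, 48, 0, np.float64(17.0)), (8, 45, 0, np.float64(17.0)), (8, 42, 0, np.float64(12.0)), (8, 39, 0, np.float64(6.0))]
real	0m7.001s
user	0m7.281s
sys	0m0.016s
```

```bash
cat >> lib.py <<'E'
import json
from bench import solver, manip
P=json.load(open("poses.json"))
FLIP=0.
def q_(yaw,th):
    w=quat(yaw,th); r=Ro.from_quat(w[[1,2,3,0]])*Ro.from_euler('z',FLIP)
    return r.as_quat()[[3,0,1,2]], r.as_matrix()[:,2]
def bar_pose(dz=0):
    q,a=q_(P["b"][2],0); return np.array([P["b"][0],P["b"][1],.032+dz])-.003*a,q
def car_pose(x,z,th,ex=0):   # mm, deg
    q,a=q_(P["c"][2],np.radians(th))
    return place(P["c"],[[x/1e3+ex,0,z/1e3]])[0]-.003*a,q
W=[(50,195,45),(50,117,45),(44,105,39),(38,99,36),(32,93,33),(26,87,27),(20,81,24),(14,75,21),(11,69,15),(8,63,9),(8,51,0),(8,39,0)]
E
python3 - <<'E'
import lib; from lib import *
for f in(0,np.pi):
    lib.FLIP=f;print(f)
    for s in [bar_pose(.1),bar_pose()]+[car_pose(*w) for w in W]:
        j=solver.inverse_kinematics(*s); print(None if j is None else np.round(j,2))
E
```

```text
0
[-0.43  0.1   1.85 -0.    1.19  0.9 ]
[-0.43  0.22  1.9  -0.    1.02  0.9 ]
[ 0.3  -0.18  2.16 -0.5   0.45  2.24]
None
[ 0.29 -0.05  2.17 -0.48  0.4   2.25]
[ 0.29 -0.04  2.16 -0.4   0.45  2.17]
[ 0.29 -0.03  2.14 -0.33  0.49  2.1 ]
[ 0.28 -0.    2.1  -0.22  0.6   2.  ]
[ 0.27  0.01  2.09 -0.18  0.65  1.96]
[ 0.27  0.03  2.07 -0.15  0.69  1.93]
[ 0.26  0.07  2.02 -0.09  0.8   1.88]
[ 0.25  0.12  1.97 -0.05  0.9   1.84]
[ 0.23  0.21  1.88 -0.    1.05  1.8 ]
[ 0.23  0.23  1.88 -0.    1.03  1.8 ]
3.141592653589793
[-0.43  0.1   1.85 -0.    1.19 -2.24]
[-0.43  0.22  1.9  -0.    1.02 -2.24]
[ 0.3  -0.18  2.16 -0.5   0.45 -0.9 ]
None
[ 0.29 -0.05  2.17 -0.48  0.4  -0.89]
[ 0.29 -0.04  2.16 -0.4   0.45 -0.97]
[ 0.29 -0.03  2.14 -0.33  0.49 -1.04]
[ 0.28 -0.    2.1  -0.22  0.6  -1.14]
[ 0.27  0.01  2.09 -0.18  0.65 -1.18]
[ 0.27  0.03  2.07 -0.15  0.69 -1.21]
[ 0.26  0.07  2.02 -0.09  0.8  -1.26]
[ 0.25  0.12  1.97 -0.05  0.9  -1.3 ]
[ 0.23  0.21  1.88 -0.    1.05 -1.34]
[ 0.23  0.23  1.88 -0.    1.03 -1.34]
```

```bash
sed -i 's/arange(0,61,3)/arange(0,37,3)/; s/np.c_\[xs\[i\]/np.c_[xs[i]/; s/round(C((a,b,k)),1)/float(round(C((a,b,k)),1))/' plan.py; python3 plan.py
```

```text
[(59, 195, 36, 46.9), (59, 192, 36, 44.7), (59, 189, 36, 42.6), (59, 186, 36, 40.6), (59, 183, 36, 38.7), (59, 180, 36, 37.0), (59, 177, 36, 35.2), (59, 174, 36, 33.5), (59, 171, 36, 31.9), (59, 168, 36, 30.6), (59, 165, 36, 29.5), (59, 162, 36, 28.7), (59, 159, 36, 28.2), (59, 156, 36, 28.0), (59, 153, 36, 28.0), (59, 150, 36, 27.3), (59, 147, 36, 25.6), (59, 144, 36, 23.8), (59, 141, 36, 22.0), (59, 138, 36, 20.3), (59, 135, 36, 18.5), (59, 132, 36, 16.9), (59, 129, 36, 15.8), (59, 126, 36, 15.2), (59, 123, 36, 15.1), (59, 120, 36, 15.1), (59, 117, 36, 15.4), (59, 114, 36, 16.3), (56, 111, 36, 15.2), (53, 108, 36, 15.3), (50, 105, 36, 15.9), (47, 102, 36, 16.3), (44, 99, 33, 13.3), (41, 96, 33, 13.4), (38, 93, 30, 11.6), (35, 90, 30, 10.8), (32, 87, 27, 10.6), (29, 84, 24, 8.9), (26, 81, 24, 9.0), (23, 81, 24, 9.1), (20, 81, 24, 8.0), (17, 78, 24, 6.1), (14, 75, 21, 6.0), (11, 72, 18, 8.2), (11, 69, 15, 9.0), (8, 66, 12, 9.7), (8, 63, 9, 10.8), (8, 60, 6, 11.9), (8, 57, 6, 14.2), (8, 54, 3, 15.5), (8, 51, 0, 17.0), (8, 48, 0, 17.0), (8, 45, 0, 17.0), (8, 42, 0, 12.0), (8, 39, 0, 6.0)]
```

```bash
cat >> lib.py <<'E'
W=[(59,195,36),(59,114,36),(47,102,36),(41,96,33),(35,90,30),(29,84,24),(20,81,24),(14,75,21),(11,69,15),(8,63,9),(8,51,0),(8,39,0)]
E
python3 - <<'E'
from lib import *; from bench import *
assert all(solver.inverse_kinematics(*car_pose(*w)) is not None for w in W)
manip.goto(*bar_pose(.1)); hand.grip(.6)
manip.servo_line(bar_pose()[0]); hand.grip(0,35)
print(get_width(),get_finger_force(),get_contact_force())
manip.servo_line(bar_pose(.15)[0])
print(get_time(),get_width(),get_contact_force(),get_moment())
c=camera("scene"); b=bar_pose(.15)
uv=proj(c,place(P["b"],[[.08,0,.155],[-.08,0,.155]])).round(); print(uv)
cv2.imwrite("pics/s1.png",c["img"])
E
```

```text
0.11632353491381592 35.00015616416931 [-0.6966562  -0.05988614  0.34391675]
6.8917 0.1176450265323545 [ 0.28884297 -0.12012054 -2.25157135] [-0.03514623  0.17531499  0.05360284]
[[157. 229.]
 [183. 153.]]
```

View pics/s1.png

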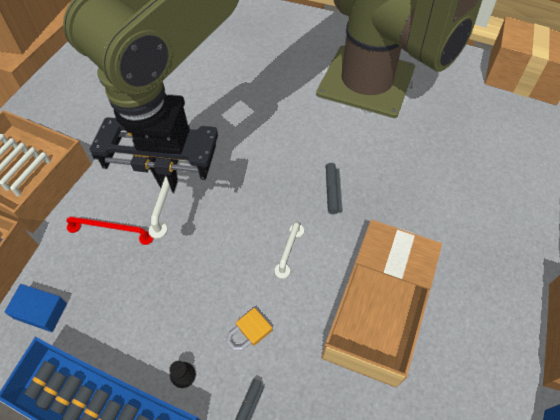

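The handle is held level. Its far foot is at (158,230), and I predicted (157,229). Next I tilt it and start the entry.

Run:
```python
from lib import *; from bench import *
manip.goto(*car_pose(59,215,36)); 
c=camera("wrist")
for w in W[:2]: manip.servo_line(*car_pose(*w),vel=.1)
print(get_time(),get_width(),get_contact_force())
c=camera("scene"); x,z,t=W[1]; t=np.radians(t); L=np.array([[-80,-27],[80,-27]])
X=np.c_[x+np.cos(t)*L[:,0]-np.sin(t)*L[:,1],[0,0],z+np.sin(t)*L[:,0]+np.cos(t)*L[:,1]]/1e3
print(proj(c,place(P["c"],X)).round()); 
cv2.imwrite("pics/s2.png",cv2.resize(c["img"][130:410,240:520],None,fx=2,fy=2))
```

```text
9.775 0.11461673709483121 [ 0.38465287 -0.47460333 -2.78073559]
[[382. 303.]
 [369. 360.]]
```

View pics/s2.png

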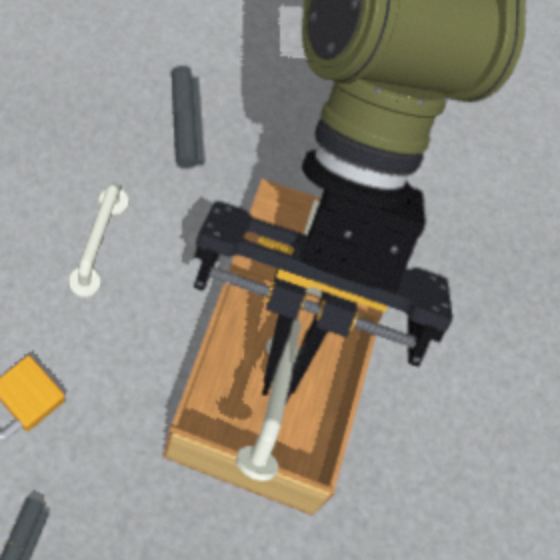

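The far foot is at crop (258,463), and I predicted (258,460). The near end is aimed inside the opening. Next I feed it in, level it and set it down while watching the force.

Run:
```python
from lib import *; from bench import *
f0=np.array(get_contact_force())
for w in W[2:]:
    manip.servo_line(*car_pose(*w),vel=.05)
    d=np.array(get_contact_force())-f0
    print(w,d.round(1),round(get_time(),1))
    if np.linalg.norm(d)>5: print("STOP");break
else:
    manip.hold(.2); f0=np.array(get_contact_force()); z=39
    while z>33.5:
        z-=.5; manip.servo_line(*car_pose(8,z,0),vel=.02)
        d=np.array(get_contact_force())-f0
        if abs(d[2])>1.5: break
    print(z,d.round(1),get_moment(),get_time(),get_width())
c=camera("scene");cv2.imwrite("pics/s3.png",cv2.resize(c["img"][130:410,240:520],None,fx=2,fy=2))
```

```text
(47, 102, 36) [ 0.4 -0.5  0.6] 10.3
(41, 96, 33) [ 0.2 -0.8  0.8] 10.6
(35, 90, 30) [-0.6  0.5 -0.6] 10.9
(29, 84, 24) [0.3 1.7 0.2] 11.3
(20, 81, 24) [-0.5 -0.4 -0.3] 11.6
(14, 75, 21) [-0.9 -0.4 -0. ] 11.9
(11, 69, 15) [-2.1 -0.6  0.3] 12.2
(8, 63, 9) [ 0.2 -0.9  0.2] 12.5
(8, 51, 0) [-0.2 -0.2  0.5] 12.9
(8, 39, 0) [-0.7 -0.2  0.9] 13.3
35.5 [-0.9 -1.3  5.5] [-0.11402474  0.43308634 -0.00992537] 15.225 0.11211874296817041
```

View pics/s3.png

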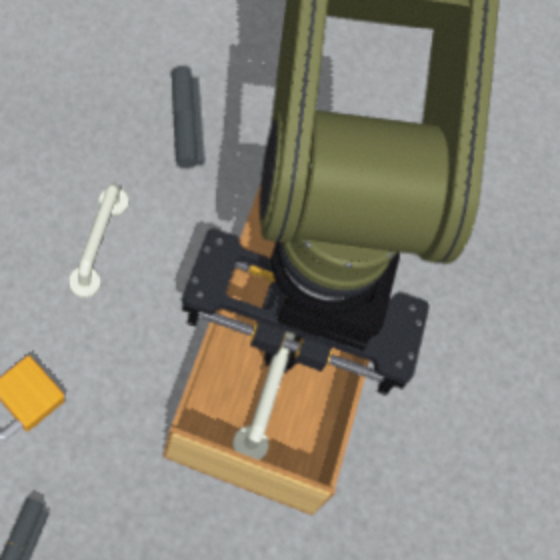

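The handle is down inside with its far foot at crop (250,440), and contact came at the expected height. Next I release partially, so the fingers stay clear of the walls, and retreat straight up.

Run:
```python
from lib import *; from bench import *
hand.grip(.4); manip.hold(.2)
p=car_pose(8,35.5,0)[0]
manip.servo_line(p+[0,0,.05],vel=.06); manip.servo_line(p+[0,0,.2]); 
manip.movej([1.127,0.124,1.65,0,1.367,-0.083])
print(get_time(),get_contact_force())
t=camera("top")["img"][98:228,125:265];s=camera("scene")["img"][200:390,310:450]
k=lambda a:cv2.resize(a,(390,int(a.shape[0]*390/a.shape[1])))
a,b=k(t),k(s);a=cv2.copyMakeBorder(a,0,b.shape[0]-a.shape[0],0,0,0);cv2.imwrite("pics/e.png",np.hstack([a,b]))
```

```text
20.2583 [-0.64055817 -0.32473466  0.0125024 ]
```

View pics/e.png

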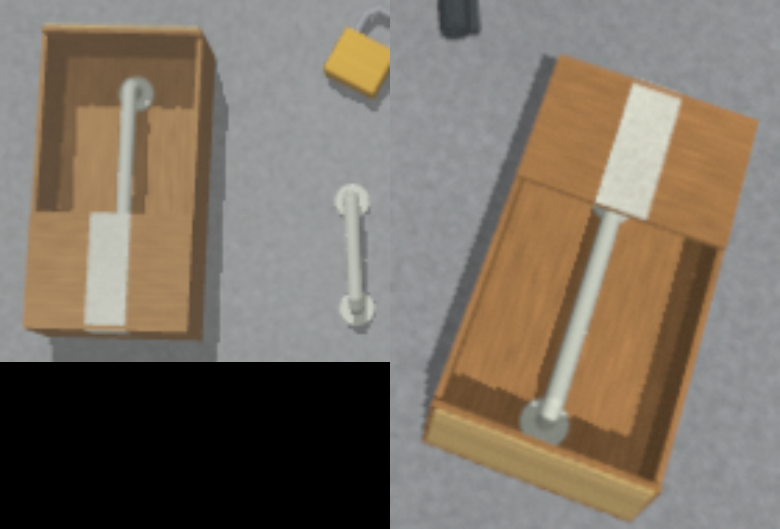

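The handle stands upright and level in the carton, with its far foot at (135,93) in the left panel and its near end under the flap. The short handle hasn't moved.

```bash
python3 -c "
from bench import *
print(hand_in())"
```

```text
the job is handed in; nothing more can be done
None
```

The long handle now stands on its two feet inside the carton with its near end under the flap, set down gently and released; the short handle is untouched, and I handed the job in at about 20 s of robot time.

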